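# Set up the Gram stain carrier around the iodine

### The job

Set up the blue bottle carrier for a Gram stain, in order of use as seen from the robot: in the same row as the amber iodine dropper bottle that already stands in it, put the small blue-capped bottle (violet stain) in the compartment just left of the iodine, the small green-capped bottle (decolouriser) in the one just right of the iodine, and the small red-capped bottle (counterstain) next, to the right of the green one. Decolourising has to be stopped with water at once, so stand the empty clear beaker for rinsing in the other row, in the compartment next to the green-capped bottle (straight in front of it or behind it). Keep the capped bottles upright throughout, leave the iodine and the small vial standing where they are, and let everything go standing upright on the compartment floors.

Things in the scene. Friction and masses are not known exactly. Their poses are not given: they have to be found in the camera images.
- carrier: dark blue plastic bottle carrier, fixed, 132 (x) by 260 mm (y) plus a 22 mm carrying bar at each end; 2 rows of 4 open compartments 60 mm square, centres at x -32 (front) or +32 mm, y +96, +32, -32, -96 mm (left to right); floor 4 mm, wall tops 28 mm above the bench. Origin: centre of underside; x away from the robot, y left. Iodine and vial stand in the second from left, one in each row.
- iodine_mid (a point): amber glass dropper bottle with a white label, black collar and black rubber bulb, 38 mm in diameter, 90 mm high; stands in the carrier at the start and stays there. The point is on its axis, half-way up (45 mm above its base); z points up.
- vial_mid (a point): small clear glass vial with a pale cap, 25 mm in diameter, 50 mm high; stands in the carrier at the start and stays there. The point is on its axis, half-way up (25 mm above its base).
- blue_bottle_mid (a point): small white plastic bottle with a blue screw cap, round, 38 to 40 mm in diameter up to about 60 mm above its base, narrower above, 91 mm high. Point: on its axis, half-way up (45.5 mm above its base); z up. Loose, stands on the bench at the start.
- green_bottle_mid (a point): small white plastic bottle with a green screw cap, round, 38 mm in diameter up to about 60 mm above its base, narrower above, 89 mm high. Point: on its axis, half-way up (44.5 mm above its base); z up. Loose, stands on the bench at the start. (A much larger green-capped bottle on the bench is not meant.)
- red_bottle_mid (a point): small white plastic bottle with a red screw cap, round, 36 mm in diameter up to about 60 mm above its base, narrower above, 87 mm high. Point: on its axis, half-way up (43.5 mm above its base); z up. Loose, stands on the bench at the start. (A much larger red-capped bottle on the bench is not meant.)
- beaker_mid (a point): empty clear beaker, 46 mm in diameter at the rim, 60 mm high, open at the top, rigid; can be grasped across the outside of its upper half. The point is on its axis, half-way up (30 mm above its base); z points up. Loose, stands on the bench at the start.
Not all that is in view belongs to the job. Leave any pink look-alike of the part that bears red_bottle_mid alone.

How it is judged (in metres and radians):
At the end, for the whole second after the job is handed in: In the iodine's row, left to right: blue, iodine, green, red; beaker next to green in the other row. Each within 16 mm of its compartment centre on both carrier axes, on the floor (5 mm), tilt under 0.12 rad, at rest; iodine and vial within 15 mm of their start (y of blue_bottle_mid in the frame of carrier between 0.08 and 0.112 m and z of blue_bottle_mid in the frame of carrier between 0.0445 and 0.0545 m and angle between each of blue_bottle_mid, green_bottle_mid, red_bottle_mid, beaker_mid, iodine_mid's own z axis and vertical below 0.12 rad and linear speed of each of blue_bottle, green_bottle, red_bottle, beaker, iodine below 0.02 m/s and y of green_bottle_mid in the frame of carrier between -0.048 and -0.016 m and z of green_bottle_mid in the frame of carrier between 0.0435 and 0.0535 m and y of red_bottle_mid in the frame of carrier between -0.112 and -0.08 m and z of red_bottle_mid in the frame of carrier between 0.0425 and 0.0525 m and y of beaker_mid in the frame of carrier between -0.048 and -0.016 m and z of beaker_mid in the frame of carrier between 0.029 and 0.039 m and y of iodine_mid in the frame of carrier between 0.016 and 0.048 m and z of iodine_mid in the frame of carrier between 0.044 and 0.054 m and distance of each of iodine_mid, vial_mid from where it was at the start of the episode below 0.015 m and ((x of iodine_mid in the frame of carrier between -0.048 and -0.016 m and x of blue_bottle_mid in the frame of carrier between -0.048 and -0.016 m and x of green_bottle_mid in the frame of carrier between -0.048 and -0.016 m and x of red_bottle_mid in the frame of carrier between -0.048 and -0.016 m and x of beaker_mid in the frame of carrier between 0.016 and 0.048 m) or (x of iodine_mid in the frame of carrier between 0.016 and 0.048 m and x of blue_bottle_mid in the frame of carrier between 0.016 and 0.048 m and x of green_bottle_mid in the frame of carrier between 0.016 and 0.048 m and x of red_bottle_mid in the frame of carrier between 0.016 and 0.048 m and x of beaker_mid in the frame of carrier between -0.048 and -0.016 m))); the robot touches nothing.
It fails at once if a capped reagent bottle is tipped over (more than 0.7 rad from upright) (angle between any of blue_bottle_mid, green_bottle_mid, red_bottle_mid, iodine_mid's own z axis and vertical above 0.7 rad).
It fails at once if the iodine or the vial is moved by more than 25 mm (distance of any of iodine_mid, vial_mid from where it was at the start of the episode above 0.025 m).
It also fails if it takes over 99 s, if anything falls off the work surface, if the arm or the gripper's body presses on something with over 40 N, if the wrist force passes 120 N, or if a joint passes its speed limit or range.

### The arm

A 6-joint arm with a two-finger parallel gripper is mounted at the origin on a cart in front of the work surface, level with it; the furniture and walls round the work are solid. World frame = base frame: x ahead of the robot, y to its left, z up, the work surface at z = 0. Lengths are in mm, angles in rad, forces in N, time in s.
With the tool pointing down it reaches from about 350 to 975 mm from the base axis. Payload 7.1 kg.
Tool frame: the origin (TCP) lies between the finger pads; the fingertips stand 14 mm ahead of it and the grasp point (between the pads) lies 5 mm behind it; z points along the fingers, y is the direction in which the jaws open and shut (so a half turn about z gives the same grasp; the last joint's range is limited). The gripper opens to 88 mm and grips with 3 to 60 N. Pads are 20 mm wide; open, the fingers measure 115 mm over their backs; the gripper's body (75 mm by 178 mm) begins 61 mm behind the grasp point.
Start: joints at [1.084, 0.423, 1.63, -0, 1.089, -0.019], TCP at [281.795, 557.85, 236.675] pointing down, gripper open.
Joint ranges: [-3, 3], [-0.9, 2.11], [0.09, 2.58], [-1.31, 4.45], [0.11, 2.69], [-2.54, 2.54]. Speed limits (rad/s): [2.39, 2.39, 3.01, 3.14, 3.14, 3.14].

### API

Orientations are given as a rotation vector (axis times angle).
In Python, from workcell import get_obs, get_image, calibration, close_job, regions_of, place_of gives the robot as it stands.
- The arm moves only by the tool move_arm, never from a script. Its argument "deltas" is a list of rows, each a list of 5 numbers: the closure in counts, from 0 (fully open) to 255 (shut), then the shift along the tool's x, y, z in m, then the turn about the tool's z in rad. In form: [[grip, x, y, z, roll], ...]. A call has 1 to 5 rows; each row is the pose to reach, as a shift and turn from the pose commanded when the call began, along the tool's axes at that moment; what a row does not reach only later rows make up. A row lasts 1/12 s, in which the tool goes at most 41.7 mm and 7.16 degrees, less where a joint would pass 70% of its speed; a pose out of reach is approached as far as the arm can. A call with a gripper value outside its range is refused whole. The fingers move at their own pace and stop on an object; the grip force is fixed at half the most. Time passes only in rows, so rows that repeat a pose let the fingers close. It gives the time, the measured TCP pose, the force and the opening at its end, in the units of the state.
- get_obs(): the state, without advancing time (a new reading comes with each control period).
- get_image(name): name is "scene" or "side" or "wrist"; returns the picture (480x640x3 uint8, blue, green, red); there is no depth.
- calibration(name): a dict with "intrinsics" (3x3 intrinsics, pixels), "world_to_cam" (4x4, takes a point from world to camera coordinates); the wrist camera has in their place "hand_eye" (4x4, takes a point from camera to tool coordinates, whose origin is the TCP and whose axes are the flange's). Camera axes: x right, y down, z forward; pixel columns grow to the right and rows downward; lengths in mm; the calibration is good to about 2 mm. A picture is of the moment at which its call begins: read the wrist's pose just before it. calibration takes no time and is no camera call.
- close_job(): hands the job in, once; it reports no verdict.
Trained networks look in the newest picture that a camera, given by its name, has taken for a name from the list of things; names that differ only in an ending like _2 or _b are one class to them, and where a whole thing is asked for, a point or a joint stands for the part that bears it (a point fixed in the world has none). Each returns a list of dicts, best first, with "conf" (0 to 1); they miss things now and then, are a little off and sometimes report something else, mostly with a low value. They report only what shows in the picture. A call takes as long as a camera call. They do not tell look-alikes from the thing itself.
- regions_of(camera, name): "region" (480x640 bool, what is visible of it).
- place_of(camera, name): "location" ([x, y, z] in mm, in world coordinates, good to about 4 mm: a listed point, or the origin of a listed thing).
The state is a dict: "t": time; "qpos": joint angles; "qvel": joint speeds; "joint_torque": joint torques, N m; "ee_pos": TCP position; "orientation": TCP orientation; "ft_force": force on the tool from outside, world axes, zero at the start; "moment": the same for the moment, N m; "width": finger opening in mm.
Only numpy, scipy, OpenCV 4.12 (cv2) and the standard library are available. Lean on these libraries where they do the work, as an engineer would, in place of code of your own. Each camera call takes 0.05 s, during which the arm holds its last target.

## Working session

There is one attempt and no reset: what is moved stays moved. The work goes in short steps, Python scripts to look and compute and a tool call to move; the robot and the scene stay as the last step left them, time stands still between calls to the robot, and variables do not carry over. Pictures are saved under pics/ and viewed, and the job is handed in when it is done.

Besides the shell and the picture viewer there is one more tool, called after "Emit:" in YAML: its name, and indented under it one key for each argument. move_arm: Moves the arm, as the interface text tells. Its arguments: {"type":"object","properties":{"deltas":{"type":"array","items":{"type":"array","items":{"type":"number"}}}},"required":["deltas"]}

```bash
mkdir -p pics; ls
python3 - <<'E'
from workcell import *
import cv2
print(get_obs())
for n in ["scene","side","wrist"]:
    im=get_image(n); cv2.imwrite(f"pics/{n}0.png",im)
    for k in ["carrier","iodine_mid","vial_mid","blue_bottle_mid","green_bottle_mid","red_bottle_mid","beaker_mid"]:
        print(n,k,[(round(d['conf'],2),[round(float(v)) for v in d['location']]) for d in place_of(n,k)][:4])
    c=calibration(n); print({k:v.round(3).tolist() for k,v in c.items() if hasattr(v,'round')})
E
```

```text
pics
{'t': 0.0, 'qpos': array([ 1.08397522e+00,  4.23835211e-01,  1.63069227e+00, -1.61789705e-05,
        1.08862795e+00, -1.90022947e-02]), 'qvel': array([-0.00032977, -0.00067088,  0.00151202,  0.00043356,  0.00070532,
        0.00231747]), 'joint_torque': array([ 2.81618222e-04, -5.44619644e+01, -2.73670274e+01,  6.42723357e-02,
        2.28267268e-02, -2.19666817e-04]), 'ee_pos': array([281.56384406, 557.3714661 , 235.90432167]), 'orientation': array([-7.28066230e-01, -3.05567482e+00,  2.38204849e-03]), 'ft_force': array([-0.22405263,  0.25115082,  0.78928945]), 'moment': array([-0.03560959,  0.0192018 , -0.03342802]), 'width': 87.71544559538599}
scene carrier [(0.65, [607, -87, -2]), (0.62, [472, -317, 42]), (0.61, [625, -50, 27])]
scene iodine_mid [(0.86, [571, -61, 48])]
scene vial_mid [(0.48, [625, -46, 29])]
scene blue_bottle_mid [(0.92, [431, -162, 46])]
scene green_bottle_mid [(0.77, [430, 110, 45]), (0.16, [607, -88, -1])]
scene red_bottle_mid [(0.73, [454, -233, 43]), (0.62, [474, -318, 42]), (0.55, [390, -252, 44])]
scene beaker_mid [(0.56, [471, 319, 28])]
{'intrinsic
[... 472 characters left out ...]
(0.74, [475, -315, 42]), (0.72, [458, -234, 42])]
side beaker_mid [(0.57, [467, 318, 33])]
{'intrinsics': [[471.908, 0.0, 313.776], [0.0, 471.908, 240.249], [0.0, 0.0, 1.0]], 'world_to_cam': [[0.914, -0.405, 0.02, -467.105], [-0.246, -0.593, -0.767, 196.428], [0.323, 0.696, -0.641, 835.278], [0.0, 0.0, 0.0, 1.0]]}
wrist carrier []
wrist iodine_mid []
wrist vial_mid []
wrist blue_bottle_mid []
wrist green_bottle_mid []
wrist red_bottle_mid []
wrist beaker_mid [(0.82, [474, 317, 30])]
{'intrinsics': [[344.682, 0.0, 317.464], [0.0, 344.682, 235.936], [0.0, 0.0, 1.0]], 'hand_eye': [[-0.0, -0.955, -0.296, 81.619], [1.0, -0.0, 0.0, -0.133], [-0.001, -0.296, 0.955, -147.572], [0.0, 0.0, 0.0, 1.0]]}
```

View pics/scene0.png

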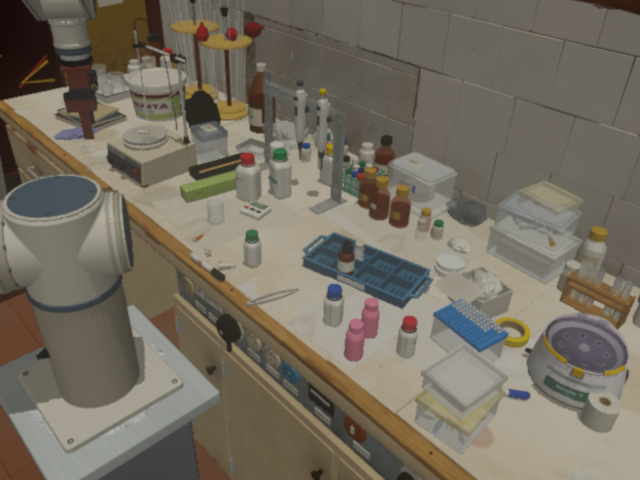

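View pics/side0.png

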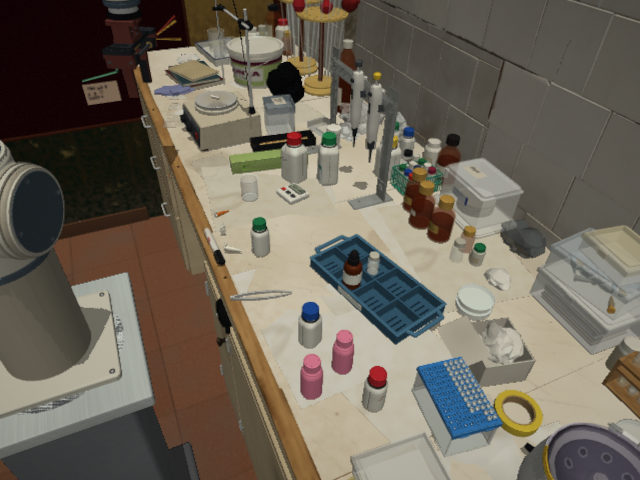

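View pics/wrist0.png

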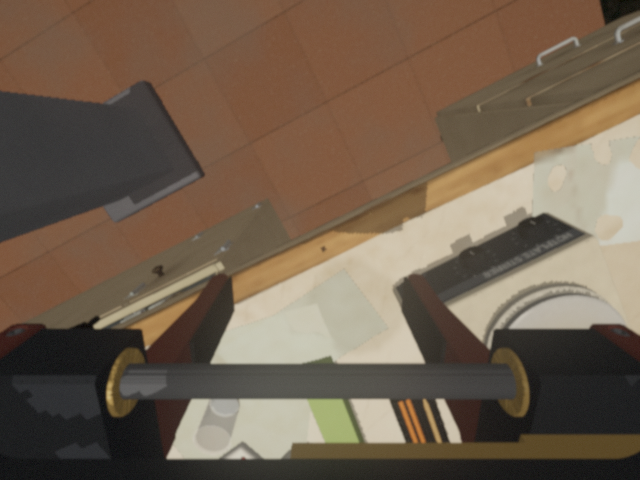

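The scene picture shows the red-capped bottle at (408,335), the two pink decoys at (370,318) and (355,340), the blue one at (334,305) and the green one at (252,248). The beaker is at (216,211). The carrier is around (366,266), with the iodine in its front row. Next I'll fit the carrier's pose.

```bash
cat > h.py <<'E'
from workcell import *
import numpy as np, cv2
def proj(n,P):
    c=calibration(n); P=np.atleast_2d(P); T=np.array(c['world_to_cam'])
    q=(T[:3,:3]@P.T).T+T[:3,3]; u=(np.array(c['intrinsics'])@q.T).T
    return u[:,:2]/u[:,2:]
def R(t): return np.array([[np.cos(t),-np.sin(t)],[np.sin(t),np.cos(t)]])
def comp(x,y,t,pts,z):
    w=(R(t)@np.array(pts,float).T).T+[x,y]
    return np.c_[w,np.full(len(w),z)]
E
python3 - <<'E'
from h import *
from scipy.optimize import minimize
ms={}
for n in ["scene","side"]:
    r=None
    get_image(n)
    r=regions_of(n,"carrier")
    print(n,[(round(d['conf'],2),d['region'].sum()) for d in r][:3])
    ms[n]=r[0]['region']
    np.save(f"pics/m_{n}.npy",ms[n])
def sil(n,x,y,t,L=130):
    m=np.zeros((480,640),np.uint8)
    pts=[(a*66,b*L) for a,b in((-1,-1),(1,-1),(1,1),(-1,1))]
    P=np.vstack([comp(x,y,t,pts,0),comp(x,y,t,pts,28)])
    h=cv2.convexHull(proj(n,P).astype(np.float32))
    cv2.fillPoly(m,[np.round(h*16).astype(np.int32)],1,shift=4)
    return m.astype(bool)
for L in (130,152):
  def f(p):
    s=0
    for n in ms:
        a=sil(n,*p,L=L); 
        s+=(a^ms[n]).sum()/ms[n].sum()
    return s
  best=min((minimize(f,[607,-88,t0],method='Nelder-Mead',options=dict(initial_simplex=[[607,-88,t0],[617,-88,t0],[607,-78,t0],[607,-88,t0+.1]])) for t0 in(-.3,0,.3)),key=lambda r:r.fun)
  print(L,best.x,best.fun)
  p=best.x
  for n in ms:
    im=cv2.resize(get_image(n),None,fx=4,fy=4,interpolation=cv2.INTER_CUBIC)
    for cx in(-32,32):
      for cy in(-96,-32,32,96):
        q=comp(*p,[(cx+a*30,cy+b*30) for a,b in((-1,-1),(1,-1),(1,1),(-1,1))],28)
        cv2.polylines(im,[(proj(n,q)*4+1.5).astype(np.int32)],True,(0,255,255),1)
    c=(proj(n,[[p[0],p[1],14]])[0]*4).astype(int)
    cv2.imwrite(f"pics/car_{n}_{L}.png",im[c[1]-300:c[1]+300,c[0]-400:c[0]+400])
E
```

```text
scene [(0.86, np.int64(4628))]
side [(0.96, np.int64(7060))]
130 [ 6.05991318e+02 -8.91363095e+01  2.34498222e-01] 0.40274055447687557
152 [ 6.03486186e+02 -7.68698773e+01  2.20708747e-01] 0.5090814380259585
```

View pics/car_scene_130.png

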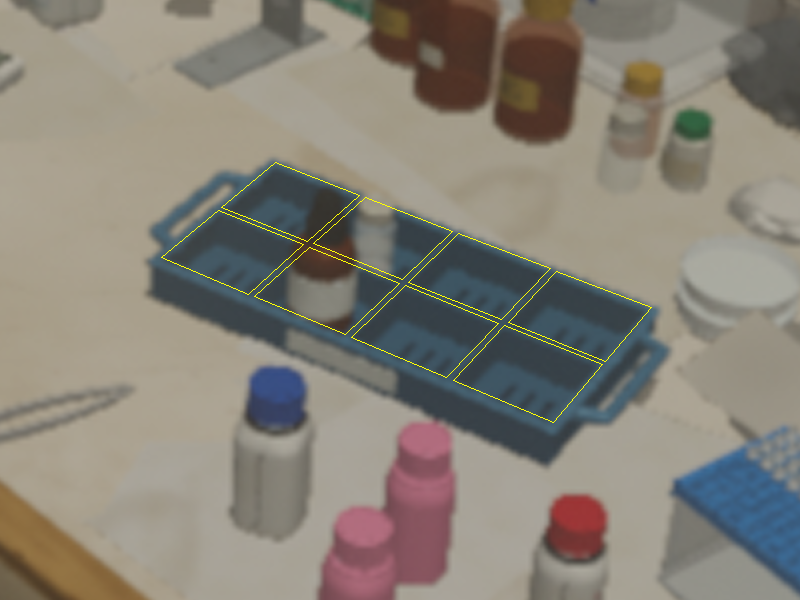

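View pics/car_side_130.png

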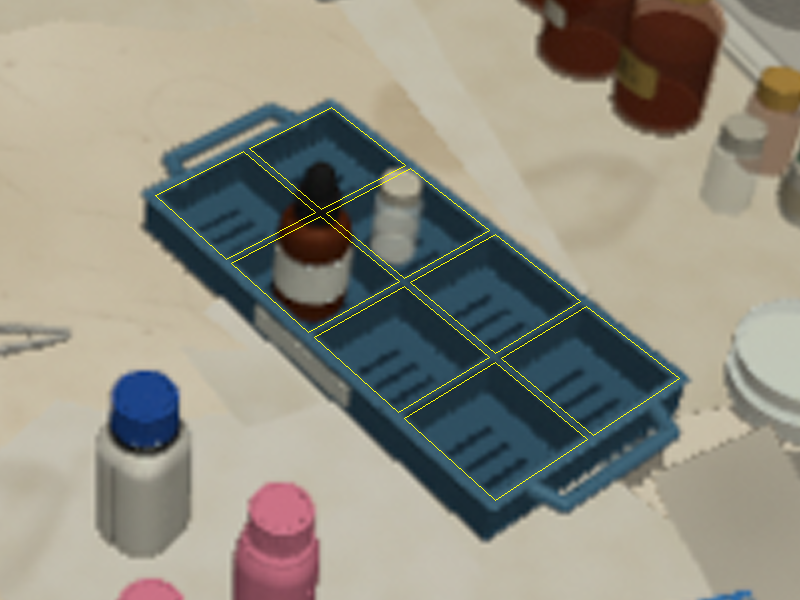

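```bash
cat >> h.py <<'E'
from scipy.spatial.transform import Rotation as Ro
CAR=(606.0,-89.1,0.2345)
def cell(cx,cy): return comp(*CAR,[(cx,cy)],0)[0,:2]
def delta(x,y,z,psi,p=None,rv=None):
    """delta in tool axes (m) + roll, from measured pose; psi = world yaw of jaw axis"""
    o=get_obs(); p=o['ee_pos'] if p is None else np.array(p)
    M=Ro.from_rotvec(o['orientation']).as_matrix()
    d=M.T@(np.array([x,y,z])-p)/1000
    cur=np.arctan2(M[1,1],M[0,1]); r=-(psi-cur); r=(r+np.pi/2)%np.pi-np.pi/2
    print('t',round(o['t'],2),'at',p.round(1),'psi',round(cur,3),'w',round(o['width'],1),'F',o['ft_force'].round(1))
    print('delta',d.round(4),'roll',round(r,3))
E
python3 - <<'E'
from h import *
for c in((-32,96),(-32,-32),(-32,-96),(32,-32),(-32,32),(32,32)): print(c,cell(*c).round(1))
delta(429,109.5,200,.2345)
# rack corner rays
c=calibration('scene');T=np.array(c['world_to_cam']);K=np.array(c['intrinsics'])
for uv in((433,320),(468,302),(432,345)):
  d=T[:3,:3].T@np.linalg.inv(K)@[*uv,1]; o=-T[:3,:3].T@T[:3,3]
  for z in(0,60): print(uv,z,(o+d*(z-o[2])/d[2]).round())
E
```

```text
(-32, 96) [552.6  -3.2]
(-32, -32) [ 582.3 -127.7]
(-32, -96) [ 597.2 -189.9]
(32, -32) [ 644.6 -112.8]
(-32, 32) [567.4 -65.4]
(32, 32) [629.7 -50.5]
t 1.6 at [281.8 557.8 236.7] psi 1.103 w 87.9 F [0.2 0.3 0. ]
delta [-0.3336 -0.3338  0.0367] roll 0.868
(433, 320) 0 [ 594. -295.   -0.]
(433, 320) 60 [ 533. -330.   60.]
(468, 302) 0 [ 699. -309.    0.]
(468, 302) 60 [ 630. -343.   60.]
(432, 345) 0 [ 533. -339.    0.]
(432, 345) 60 [ 477. -371.   60.]
```

Emit:
move_arm:
  deltas:
    - [60,-0.334,-0.334,0.037,0.868]
    - [60,-0.334,-0.334,0.037,0.868]
    - [60,-0.334,-0.334,0.037,0.868]
    - [60,-0.334,-0.334,0.037,0.868]
    - [60,-0.334,-0.334,0.037,0.868]

```text
t: 2.02
ee_pos: [346.8, 358.9, 220.4]
orientation: [1.64, 2.68, 0.001]
ft_force: [0.6, -0.7, 0.5]
width: 67.3
```

```bash
python3 -c "
from h import *
delta(429,109.5,180,.2345)"
```

```text
t 2.02 at [346.8 358.9 220.4] psi 0.473 w 67.3 F [ 0.6 -0.7  0.5]
delta [-0.2595 -0.0403  0.0403] roll 0.238
```

Emit:
move_arm:
  deltas:
    - [60,-0.259,-0.04,0.04,0.238]
    - [60,-0.259,-0.04,0.04,0.238]
    - [60,-0.259,-0.04,0.04,0.238]
    - [60,-0.259,-0.04,0.04,0.238]
    - [60,-0.259,-0.04,0.04,0.238]

```text
t: 2.43
ee_pos: [412.7, 163.6, 189.1]
orientation: [1.939, 2.471, 0.001]
ft_force: [1.3, 1.1, 0.0]
width: 67.1
```

```bash
python3 -c "
from h import *
delta(429,109.5,140,.2345)"
```

```text
t 2.43 at [412.7 163.6 189.1] psi 0.24 w 67.1 F [1.3 1.1 0. ]
delta [-0.0564  0.0029  0.0491] roll 0.006
```

Emit:
move_arm:
  deltas:
    - [60,-0.056,0.003,0.049,0.006]
    - [60,-0.056,0.003,0.049,0.006]
    - [60,-0.056,0.003,0.049,0.006]

```text
t: 2.68
ee_pos: [427.5, 108.0, 137.2]
orientation: [-1.95, -2.46, 0.006]
ft_force: [-1.0, 0.2, -0.1]
width: 67.2
```

Run:
```python
from h import *
delta(429,109.5,45,.2345)
cv2.imwrite('pics/w1.png',get_image('wrist'))
print(place_of('wrist','green_bottle_mid')); 
get_image('scene');print(place_of('scene','green_bottle_mid'))
delta(429,109.5,45,.2345)
```

```text
t 2.68 at [427.5 108.  137.2] psi 0.23 w 67.2 F [-1.   0.2 -0.1]
delta [0.0012 0.0023 0.0922] roll -0.004
[{'location': [427.7, 105.6, 42.9], 'conf': 0.8}]
[{'location': [426.1, 108.7, 45.2], 'conf': 0.71}]
t 2.88 at [429.1 112.3 140.6] psi 0.234 w 67.0 F [ 0.5 -0.4  1.2]
delta [-0.0028 -0.0008  0.0956] roll -0.0
```

View pics/w1.png

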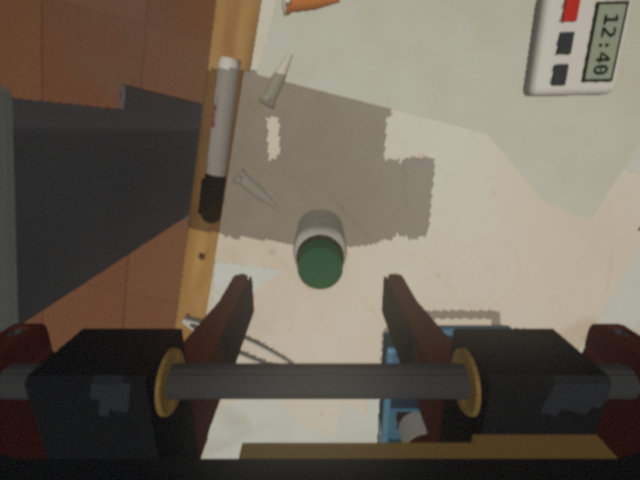

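The wrist view shows the green cap at (320,262), centred between the fingers. I'll descend and grasp.

Emit:
move_arm:
  deltas:
    - [60,-0.004,-0.002,0.035,0]
    - [60,-0.004,-0.002,0.065,0]
    - [60,-0.004,-0.002,0.095,0]
    - [60,-0.004,-0.002,0.095,0]
    - [140,-0.004,-0.002,0.095,0]

```text
t: 3.3
ee_pos: [426.9, 108.2, 44.9]
orientation: [-1.944, -2.466, 0.003]
ft_force: [0.6, 0.8, 1.4]
width: 63.1
```

Emit:
move_arm:
  deltas:
    - [230,0,0,0,0]
    - [230,0,0,0,0]
    - [230,0,0,0,0]
    - [230,0,0,0,0]

```text
t: 3.63
ee_pos: [428.6, 107.7, 46.4]
orientation: [1.946, 2.464, 0.004]
ft_force: [0.5, 0.0, 2.7]
width: 37.3
```

Run:
```python
from h import *
cv2.imwrite('pics/s2.png',cv2.resize(get_image('side')[160:320,200:413],None,fx=3,fy=3))
delta(*cell(-32,-32),150,.2345)
```

```text
t 3.68 at [428.7 107.7  46.4] psi 0.234 w 37.2 F [-0.5  0.6 10.9]
delta [-0.2645  0.0951 -0.1033] roll -0.0
```

View pics/s2.png

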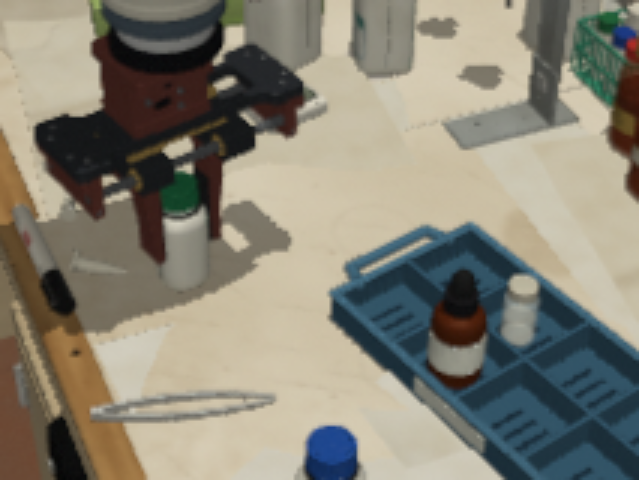

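Gripped, with the opening at 37 mm. Next I'll lift and carry it.

Emit:
move_arm:
  deltas:
    - [230,0,0,-0.02,0]
    - [230,0,0,-0.06,0]
    - [230,-0.01,0.003,-0.1,0]
    - [230,-0.04,0.015,-0.11,0]
    - [230,-0.08,0.028,-0.11,0]

```text
t: 4.1
ee_pos: [475.3, 36.9, 159.4]
orientation: [1.939, 2.464, 0.008]
ft_force: [1.1, -0.2, -0.2]
width: 36.9
```

Emit:
move_arm:
  deltas:
    - [230,-0.04,0.015,0,0]
    - [230,-0.08,0.029,0,0]
    - [230,-0.12,0.043,0,0]
    - [230,-0.155,0.056,0,0]
    - [230,-0.18,0.065,0,0]

```text
t: 4.52
ee_pos: [580.0, -127.0, 155.9]
orientation: [1.948, 2.462, 0.001]
ft_force: [0.2, 0.3, 0.6]
width: 37.1
```

Run:
```python
from h import *
get_image('scene')
delta(*cell(-32,-32),49,.2345)
```

```text
t 4.57 at [ 582.4 -129.8  156.3] psi 0.231 w 36.8 F [ 1.5 -2.2  0.2]
delta [ 2.500e-03 -1.000e-04  1.072e-01] roll -0.003
```

Emit:
move_arm:
  deltas:
    - [230,0.002,0,0.03,0]
    - [230,0.002,0,0.06,0]
    - [230,0.002,0,0.085,0]
    - [230,0.002,0,0.09,0]

```text
t: 4.9
ee_pos: [574.8, -121.1, 61.7]
orientation: [-1.944, -2.461, 0.004]
ft_force: [-0.6, 0.1, -0.5]
width: 37.1
```

Run:
```python
from h import *
for n in('scene','side'):
  im=get_image(n); c=proj(n,[*cell(-32,-32),40])[0].astype(int)
  cv2.imwrite(f'pics/{n}3.png',cv2.resize(im[c[1]-60:c[1]+60,c[0]-80:c[0]+80],None,fx=4,fy=4,interpolation=cv2.INTER_CUBIC))
  print(place_of(n,'green_bottle_mid')[:2])
delta(*cell(-32,-32),51,.2345)
```

```text
[{'location': [572.9, -121.9, 61.1], 'conf': 0.7}]
[{'location': [573.2, -120.5, 62.4], 'conf': 0.92}]
t 5.1 at [ 578.5 -121.8   66.4] psi 0.234 w 37.0 F [ 0.6  0.7 -0.7]
delta [-0.0066  0.0024  0.0154] roll -0.0
```

View pics/side3.png

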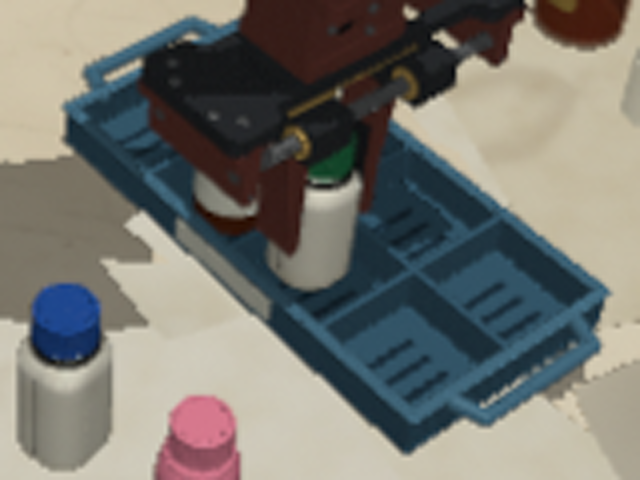

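View pics/scene3.png

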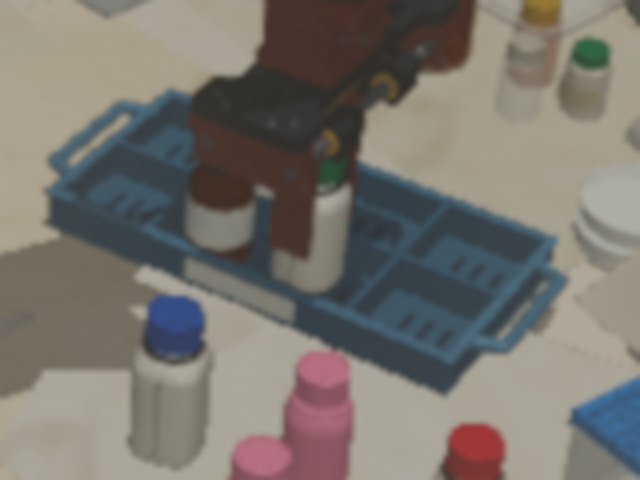

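Emit:
move_arm:
  deltas:
    - [230,-0.007,0.002,0.002,0]
    - [230,-0.007,0.002,0.006,0]
    - [230,-0.007,0.002,0.008,0]
    - [230,-0.007,0.002,0.008,0]

```text
t: 5.43
ee_pos: [581.3, -128.2, 57.1]
orientation: [1.947, 2.465, 0.0]
ft_force: [-0.4, 0.5, -0.1]
width: 36.6
```

Run:
```python
from h import *
for n in('scene','side'):
  get_image(n)
  print(place_of(n,'green_bottle_mid')[:2])
delta(*cell(-32,-32),51,.2345)
```

```text
[{'location': [580.6, -124.6, 53.0], 'conf': 0.68}, {'location': [571.5, -62.5, 54.5], 'conf': 0.55}]
[{'location': [581.2, -131.3, 57.0], 'conf': 0.71}]
t 5.63 at [ 581.2 -128.1   57.1] psi 0.234 w 37.2 F [ 0.6  0.3 -0.7]
delta [0.0001 0.0011 0.0061] roll -0.0
```

Emit:
move_arm:
  deltas:
    - [230,0,0.001,0.003,0]
    - [230,0,0.001,0.006,0]
    - [230,0,0.001,0.006,0]
    - [200,0,0.001,0.006,0]
    - [170,0,0.001,0.006,0]

```text
t: 6.05
ee_pos: [582.0, -127.8, 50.8]
orientation: [-1.947, -2.465, 0.0]
ft_force: [0.6, 0.3, -0.8]
width: 36.7
```

Emit:
move_arm:
  deltas:
    - [120,0,0,0,0]
    - [80,0,0,0,0]
    - [80,0,0,0,0]

```text
t: 6.3
ee_pos: [582.2, -127.9, 51.0]
orientation: [1.947, 2.466, 0.0]
ft_force: [-0.3, 0.2, 0.8]
width: 53.5
```

Emit:
move_arm:
  deltas:
    - [80,0,0,-0.02,0]
    - [80,0,0,-0.06,0]
    - [80,0,0,-0.1,0]
    - [80,0,0,-0.12,0]

```text
t: 6.63
ee_pos: [583.9, -128.2, 175.2]
orientation: [1.944, 2.462, 0.003]
ft_force: [1.4, 0.0, 0.3]
width: 60.0
```

Run:
```python
from h import *
for n in('scene','side'):
  im=get_image(n); c=proj(n,[*cell(-32,-32),40])[0].astype(int)
  cv2.imwrite(f'pics/{n}4.png',cv2.resize(im[c[1]-60:c[1]+60,c[0]-80:c[0]+80],None,fx=4,fy=4,interpolation=cv2.INTER_CUBIC))
  print(place_of(n,'green_bottle_mid')[:2],place_of(n,'blue_bottle_mid')[:2],place_of(n,'red_bottle_mid')[:3])
delta(429.5,-160,160,.2345)
```

```text
[{'location': [579.6, -125.1, 48.4], 'conf': 0.91}] [{'location': [427.7, -160.6, 46.6], 'conf': 0.88}] [{'location': [475.5, -315.5, 42.5], 'conf': 0.87}, {'location': [389.4, -249.3, 43.1], 'conf': 0.79}, {'location': [456.4, -233.4, 42.3], 'conf': 0.61}]
[{'location': [581.4, -129.3, 50.7], 'conf': 0.96}] [{'location': [428.4, -155.8, 50.8], 'conf': 0.76}] [{'location': [461.7, -233.0, 42.4], 'conf': 0.88}, {'location': [480.0, -315.0, 40.2], 'conf': 0.78}, {'location': [388.0, -256.2, 44.2], 'conf': 0.74}]
t 7.03 at [ 581.2 -127.6  169.3] psi 0.234 w 60.1 F [-0.3  0.3 -0.9]
delta [ 0.0036 -0.155   0.0097] roll -0.0
```

View pics/side4.png

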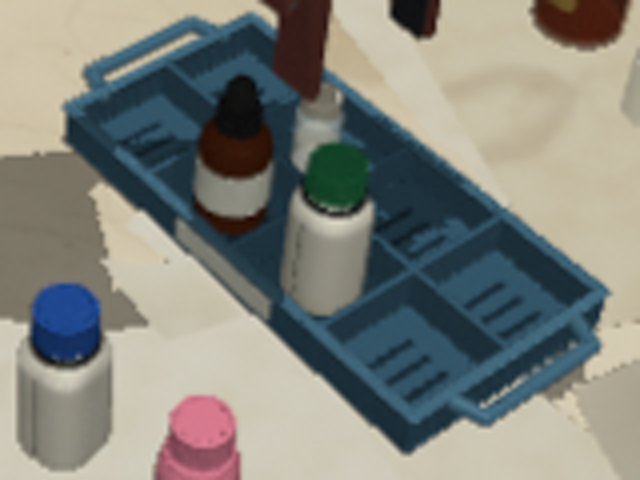

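Green stands upright in its compartment. Blue is next.

Emit:
move_arm:
  deltas:
    - [70,0.001,-0.035,0.01,0]
    - [70,0.002,-0.075,0.01,0]
    - [70,0.003,-0.115,0.02,0]
    - [70,0.004,-0.145,0.03,0]
    - [70,0.004,-0.155,0.04,0]

```text
t: 7.45
ee_pos: [425.0, -159.3, 129.3]
orientation: [-1.945, -2.46, 0.003]
ft_force: [-0.5, 0.1, -0.9]
width: 63.9
```

Run:
```python
from h import *
get_image('wrist')
print(place_of('wrist','blue_bottle_mid'))
get_image('wrist')
delta(429.5,-159.5,46,.2345)
```

```text
[{'location': [431.8, -161.1, 44.6], 'conf': 0.74}]
t 7.6 at [ 429.5 -159.8  130.1] psi 0.233 w 63.9 F [ 0.1 -1.1  0.5]
delta [0.0002 0.0003 0.0841] roll -0.002
```

Emit:
move_arm:
  deltas:
    - [70,0,0,0.035,0]
    - [70,0,0,0.065,0]
    - [70,0,0,0.084,0]
    - [70,0,0,0.084,0]
    - [140,0,0,0.084,0]

```text
t: 8.02
ee_pos: [431.3, -159.7, 46.5]
orientation: [-1.945, -2.465, 0.001]
ft_force: [0.0, -0.3, 0.5]
width: 59.9
```

Emit:
move_arm:
  deltas:
    - [230,0,0,0,0]
    - [230,0,0,0,0]
    - [230,0,0,0,0]
    - [230,0,0,0,0]

```text
t: 8.35
ee_pos: [431.6, -160.2, 48.2]
orientation: [1.945, 2.464, 0.001]
ft_force: [0.5, 0.6, 6.2]
width: 40.2
```

Run:
```python
from h import *
get_image('side')
delta(*cell(-32,96),160,.2345)
```

```text
t 8.4 at [ 431.6 -160.2   48.2] psi 0.234 w 39.5 F [0.4 1.1 7. ]
delta [ 0.1246  0.1543 -0.1117] roll -0.001
```

Emit:
move_arm:
  deltas:
    - [230,0,0,-0.02,0]
    - [230,0,0,-0.06,0]
    - [230,0,0,-0.1,0]
    - [230,0.02,0.025,-0.115,0]
    - [230,0.045,0.055,-0.115,0]

```text
t: 8.82
ee_pos: [475.7, -104.7, 166.7]
orientation: [1.947, 2.456, 0.005]
ft_force: [0.5, -0.3, -0.9]
width: 40.0
```

Emit:
move_arm:
  deltas:
    - [230,0.02,0.025,0,0]
    - [230,0.045,0.055,0,0]
    - [230,0.065,0.08,0,0]
    - [230,0.079,0.098,0,0]
    - [230,0.079,0.098,0,0]

```text
t: 9.23
ee_pos: [553.4, -0.9, 162.8]
orientation: [1.942, 2.467, 0.004]
ft_force: [-0.5, 0.4, -0.1]
width: 40.1
```

Run:
```python
from h import *
get_image('side')
get_image('side')
delta(*cell(-32,96),70,.2345)
```

```text
t 9.33 at [550.4  -3.3 162.1] psi 0.236 w 40.2 F [ 0.2 -0.8 -1.4]
delta [-0.0003  0.0022  0.0921] roll 0.001
```

Emit:
move_arm:
  deltas:
    - [230,0,0.002,0.03,0]
    - [230,0,0.002,0.06,0]
    - [230,0,0.002,0.085,0]
    - [230,0,0.002,0.085,0]
    - [230,0,0.002,0.085,0]

```text
t: 9.75
ee_pos: [550.7, -4.3, 76.3]
orientation: [-1.947, -2.462, 0.004]
ft_force: [1.2, -0.4, -0.7]
width: 40.2
```

Run:
```python
from h import *
for n in('scene','side'):
  im=get_image(n); c=proj(n,[*cell(-32,32),40])[0].astype(int)
  cv2.imwrite(f'pics/{n}5.png',cv2.resize(im[c[1]-60:c[1]+60,c[0]-80:c[0]+80],None,fx=4,fy=4,interpolation=cv2.INTER_CUBIC))
  print(place_of(n,'blue_bottle_mid')[:2])
delta(*cell(-32,96),52.5,.2345)
```

```text
[{'location': [549.9, -6.6, 68.5], 'conf': 0.59}]
[{'location': [548.9, -1.1, 74.8], 'conf': 0.76}]
t 9.95 at [553.6  -3.8  78.8] psi 0.234 w 39.8 F [-0.3  0.5 -0.8]
delta [ 0.0008 -0.0009  0.0263] roll -0.001
```

View pics/side5.png

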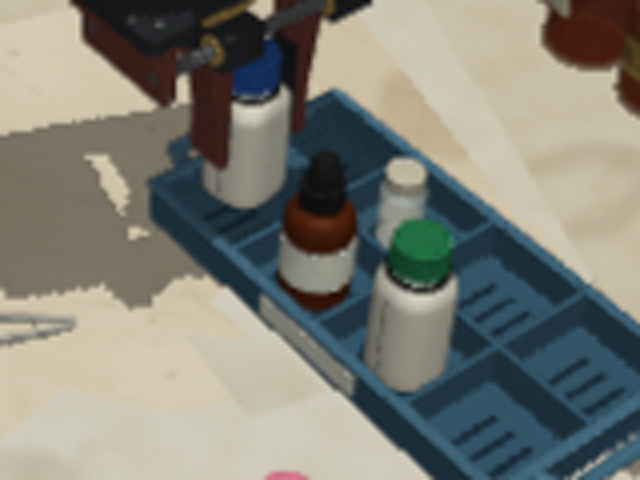

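Blue is over the left compartment, so I'll lower it the rest of the way.

Emit:
move_arm:
  deltas:
    - [230,0.001,-0.001,0.01,0]
    - [230,0.001,-0.001,0.02,0]
    - [230,0.001,-0.001,0.024,0]
    - [230,0.001,-0.001,0.026,0]
    - [230,0.001,-0.001,0.026,0]

```text
t: 10.37
ee_pos: [550.9, -2.5, 51.8]
orientation: [-1.946, -2.465, 0.001]
ft_force: [-5.3, 0.1, 17.7]
width: 39.6
```

Run:
```python
from h import *
get_image('side')
delta(*cell(-32,96),52.5,.2345)
```

```text
t 10.42 at [550.9  -2.5  51.8] psi 0.234 w 39.5 F [-5.2  0.3 16.4]
delta [-0.001   0.0014 -0.0007] roll -0.0
```

Emit:
move_arm:
  deltas:
    - [200,0,0,-0.001,0]
    - [170,0,0,-0.001,0]
    - [130,0,0,-0.001,0]
    - [80,0,0,-0.001,0]
    - [80,0,0,-0.001,0]

```text
t: 10.83
ee_pos: [551.2, -2.6, 51.6]
orientation: [-1.947, -2.465, 0.0]
ft_force: [0.2, 0.4, -0.2]
width: 52.8
```

Emit:
move_arm:
  deltas:
    - [80,0,0,-0.01,0]
    - [80,0,0,-0.04,0]
    - [80,0,0,-0.08,0]
    - [80,0,0,-0.11,0]
    - [80,0,0,-0.12,0]

```text
t: 11.25
ee_pos: [553.7, -2.6, 177.0]
orientation: [1.943, 2.461, 0.007]
ft_force: [1.1, 0.0, 1.4]
width: 60.1
```

Run:
```python
from h import *
for n in('scene','side'):
  im=get_image(n); c=proj(n,[*cell(-32,32),40])[0].astype(int)
  cv2.imwrite(f'pics/{n}6.png',cv2.resize(im[c[1]-60:c[1]+60,c[0]-80:c[0]+80],None,fx=4,fy=4,interpolation=cv2.INTER_CUBIC))
  print(place_of(n,'blue_bottle_mid')[:2],place_of(n,'iodine_mid')[:2],place_of(n,'vial_mid')[:2])
delta(476,-315.5,170,.2345)
```

```text
[{'location': [550.2, -3.1, 47.9], 'conf': 0.9}] [{'location': [569.1, -60.5, 51.7], 'conf': 0.77}] [{'location': [623.7, -46.1, 27.7], 'conf': 0.52}]
[{'location': [549.6, -1.0, 54.1], 'conf': 0.71}] [{'location': [567.6, -61.4, 45.9], 'conf': 0.84}] [{'location': [622.9, -41.3, 28.1], 'conf': 0.55}]
t 11.65 at [550.3  -2.6 170.3] psi 0.234 w 60.9 F [ 0.1 -1.5 -0.5]
delta [-0.2871 -0.1448  0.0005] roll -0.0
```

View pics/side6.png

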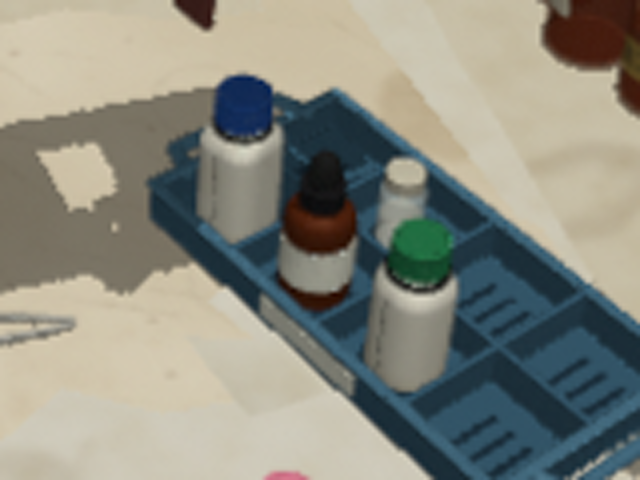

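Blue is in place. Now I'll move to the red-capped bottle.

Emit:
move_arm:
  deltas:
    - [80,-0.03,-0.015,0,0]
    - [80,-0.066,-0.033,0,0]
    - [80,-0.102,-0.051,0,0]
    - [80,-0.138,-0.069,0,0]
    - [80,-0.174,-0.087,0,0]

```text
t: 12.07
ee_pos: [505.9, -193.4, 170.8]
orientation: [-1.945, -2.465, 0.001]
ft_force: [0.4, -0.8, -0.1]
width: 60.4
```

Emit:
move_arm:
  deltas:
    - [80,-0.036,-0.018,0,0]
    - [80,-0.072,-0.036,0,0]
    - [80,-0.098,-0.05,0.01,0]
    - [80,-0.113,-0.058,0.02,0]
    - [80,-0.113,-0.058,0.035,0]

```text
t: 12.48
ee_pos: [476.1, -319.1, 136.3]
orientation: [1.95, 2.461, -0.001]
ft_force: [0.2, -0.2, -0.1]
width: 60.3
```

Run:
```python
from h import *
get_image('wrist')
cv2.imwrite('pics/w7.png',get_image('wrist'))
print(place_of('wrist','red_bottle_mid'))
get_image('wrist')
delta(476,-315.5,45,.2345)
```

```text
[{'location': [391.6, -259.8, 40.0], 'conf': 0.97}, {'location': [476.2, -315.6, 47.3], 'conf': 0.77}]
t 12.68 at [ 476.3 -314.8  136. ] psi 0.234 w 60.4 F [-0.6 -1.  -0.3]
delta [-0.0008 -0.0003  0.091 ] roll -0.0
```

View pics/w7.png

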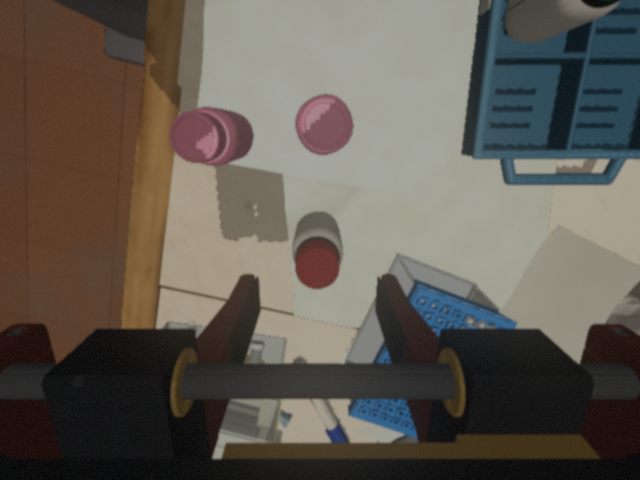

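Run:
```python
from h import *
im=cv2.imread('pics/w7.png'); c=calibration('wrist');K=np.array(c['intrinsics']);H=np.linalg.inv(np.array(c['hand_eye']))
def pj(P):
    q=(H[:3,:3]@np.array(P,float).T).T+H[:3,3];u=(K@q.T).T;return (u[:,:2]/u[:,2:])
for s in(1,-1):
  for z,col in((14,(0,0,255)),(14+91,(0,255,255))):
    cv2.polylines(im,[pj([(a,s*b,z) for a,b in((-11,30),(11,30),(11,44),(-11,44))]).astype(np.int32)],True,col,1)
cv2.polylines(im,[pj([(a*37,b*89,91-66) for a,b in((-1,-1),(1,-1),(1,1),(-1,1))]).astype(np.int32)],True,(255,0,255),1)
cv2.imwrite('pics/w7b.png',im)
im=get_image('side');cv2.imwrite('pics/side7.png',cv2.resize(im[320:480,280:493],None,fx=3.5,fy=3.5,interpolation=cv2.INTER_CUBIC))
```

```text
(no output)
```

View pics/w7b.png

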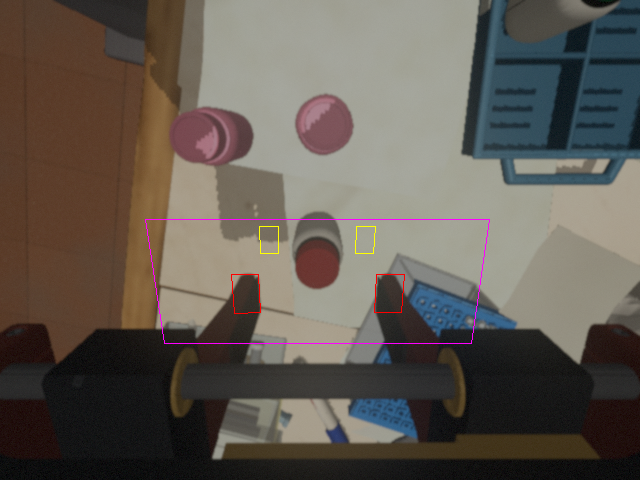

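View pics/side7.png

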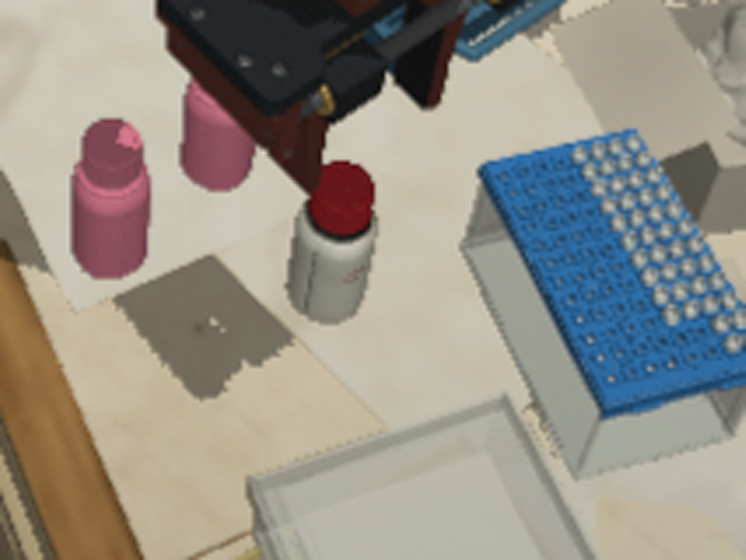

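Run:
```python
from h import *
def tri(a,b):
    Ps=[]
    for n in('scene','side'):
        c=calibration(n);Ps.append(np.array(c['intrinsics'])@np.array(c['world_to_cam'])[:3])
    X=cv2.triangulatePoints(*Ps,np.array(a,float).reshape(2,1),np.array(b,float).reshape(2,1));return (X[:3]/X[3]).ravel().round(), 
im=get_image('scene');cv2.imwrite('pics/scene7.png',cv2.resize(im[290:450,380:593],None,fx=3.5,fy=3.5,interpolation=cv2.INTER_CUBIC))
print(tri((465,347),(424.3,434.3)))
print('rack corner',tri((433,318),(418,367)))
```

```text
(array([ 478., -433.,  101.]),)
rack corner (array([ 566., -307.,   33.]),)
```

View pics/scene7.png

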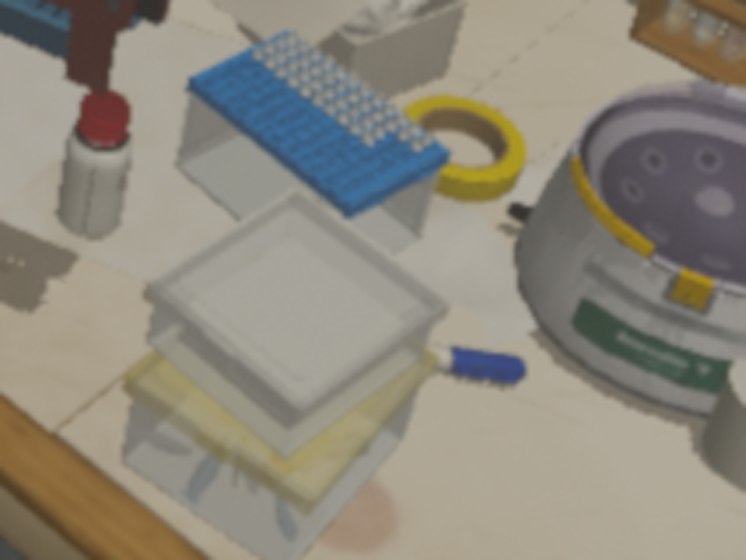

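Run:
```python
from h import *
def tri(a,b):
    Ps=[]
    for n in('scene','side'):
        c=calibration(n);Ps.append(np.array(c['intrinsics'])@np.array(c['world_to_cam'])[:3])
    X=cv2.triangulatePoints(*Ps,np.array(a,float).reshape(2,1),np.array(b,float).reshape(2,1));return (X[:3]/X[3]).ravel().round(), 
print(tri((422.3,373.4),(351.4,458)),tri((463.7,345.7),(424.3,434.3)))
print('rack corner',tri((434.3,313.7),(417,368)))
t=.2345
for a in(-37,37):
  for b in(-89,89): print(a,b,(np.array([476,-315.5])+a*np.array([-np.sin(t),np.cos(t)])+b*np.array([np.cos(t),np.sin(t)])).round())
```

```text
(array([ 376., -421.,   99.]),) (array([ 477., -432.,  103.]),)
rack corner (array([ 548., -321.,   62.]),)
-37 -89 [ 398. -372.]
-37 89 [ 571. -331.]
37 -89 [ 381. -300.]
37 89 [ 554. -259.]
```

Everything is clear: the box edge is about 50 mm from the gripper body, and the rack top is at about 62 mm.

Emit:
move_arm:
  deltas:
    - [80,-0.001,0,0.035,0]
    - [80,-0.001,0,0.065,0]
    - [80,-0.001,0,0.09,0]
    - [80,-0.001,0,0.09,0]
    - [140,-0.001,0,0.09,0]

```text
t: 13.2
ee_pos: [477.0, -315.5, 46.8]
orientation: [-1.944, -2.465, 0.0]
ft_force: [-0.3, -0.1, 0.4]
width: 56.5
```

Emit:
move_arm:
  deltas:
    - [230,0,0,0,0]
    - [230,0,0,0,0]
    - [230,0,0,0,0]
    - [230,0,0,0,0]

```text
t: 13.53
ee_pos: [478.0, -317.0, 48.6]
orientation: [1.945, 2.463, 0.0]
ft_force: [-0.2, -0.4, 5.7]
width: 35.4
```

Emit:
move_arm:
  deltas:
    - [230,0,0,-0.02,0]
    - [230,0,0,-0.06,0]
    - [230,0,0,-0.1,0]
    - [230,0,0,-0.12,0]

```text
t: 13.87
ee_pos: [478.5, -317.5, 171.8]
orientation: [1.944, 2.461, 0.001]
ft_force: [0.7, -1.3, -0.7]
width: 35.3
```

Run:
```python
from h import *
get_image('side');get_image('side')
delta(*cell(-32,-96),165,.2345)
```

```text
t 13.97 at [ 479.4 -318.   171.8] psi 0.234 w 35.1 F [ 0.6  1.6 -1.9]
delta [0.0974 0.1442 0.0071] roll -0.001
```

Emit:
move_arm:
  deltas:
    - [230,0.015,0.022,0,0]
    - [230,0.035,0.052,0,0]
    - [230,0.056,0.084,0,0]
    - [230,0.077,0.114,0,0]
    - [230,0.09,0.133,0,0]

```text
t: 14.38
ee_pos: [586.8, -195.4, 165.9]
orientation: [-1.945, -2.466, -0.0]
ft_force: [-1.2, -1.0, -0.4]
width: 35.3
```

Emit:
move_arm:
  deltas:
    - [230,0.007,0.011,0.02,0]
    - [230,0.007,0.011,0.05,0]
    - [230,0.007,0.011,0.075,0]
    - [230,0.007,0.011,0.085,0]
    - [230,0.007,0.011,0.085,0]

```text
t: 14.8
ee_pos: [592.1, -187.7, 78.4]
orientation: [-1.943, -2.461, 0.003]
ft_force: [-0.9, -0.8, -0.4]
width: 35.1
```

Run:
```python
from h import *
for n in('scene','side'):
  im=get_image(n); c=proj(n,[*cell(-32,-32),40])[0].astype(int)
  cv2.imwrite(f'pics/{n}8.png',cv2.resize(im[c[1]-60:c[1]+60,c[0]-80:c[0]+80],None,fx=4,fy=4,interpolation=cv2.INTER_CUBIC))
  print(place_of(n,'red_bottle_mid')[:3])
delta(*cell(-32,-96),53,.2345)
```

```text
[{'location': [459.4, -231.9, 41.1], 'conf': 0.88}, {'location': [390.6, -254.3, 43.5], 'conf': 0.58}, {'location': [590.5, -183.8, 70.7], 'conf': 0.53}]
[{'location': [460.8, -232.2, 41.5], 'conf': 0.97}, {'location': [389.4, -256.2, 46.0], 'conf': 0.77}, {'location': [596.2, -185.9, 75.3], 'conf': 0.71}]
t 15.0 at [ 595.5 -189.2   83.3] psi 0.234 w 35.1 F [-0.  -0.8 -0.3]
delta [-0.001   0.0015  0.0303] roll -0.001
```

View pics/side8.png

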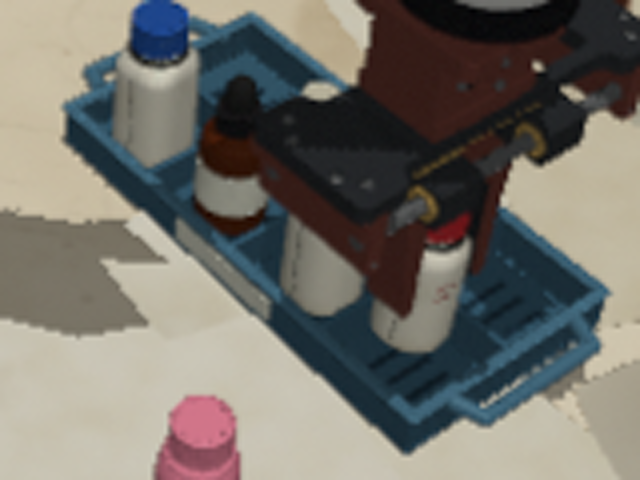

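Emit:
move_arm:
  deltas:
    - [230,-0.001,0.001,0.01,0]
    - [230,-0.001,0.001,0.02,0]
    - [230,-0.001,0.001,0.027,0]
    - [230,-0.001,0.001,0.03,0]
    - [230,-0.001,0.001,0.03,0]

```text
t: 15.42
ee_pos: [595.1, -189.4, 51.6]
orientation: [-1.946, -2.464, 0.001]
ft_force: [0.7, 1.1, 0.1]
width: 34.7
```

Run:
```python
from h import *
get_image('side')
delta(*cell(-32,-96),52.5,.2345)
```

```text
t 15.47 at [ 595.5 -189.4   51.5] psi 0.234 w 34.7 F [-1.3 -0.1 -0.2]
delta [-0.0009  0.0015 -0.001 ] roll -0.001
```

Emit:
move_arm:
  deltas:
    - [200,0,0,0.001,0]
    - [170,0,0,0.001,0]
    - [130,0,0,0.001,0]
    - [80,0,0,0,0]
    - [80,0,0,0,0]

```text
t: 15.88
ee_pos: [595.9, -189.4, 51.9]
orientation: [1.947, 2.466, 0.0]
ft_force: [0.0, -0.7, -0.6]
width: 51.1
```

Emit:
move_arm:
  deltas:
    - [80,0,0,-0.01,0]
    - [80,0,0,-0.04,0]
    - [80,0,0,-0.08,0]
    - [80,0,0,-0.115,0]
    - [80,0,0,-0.145,0]

```text
t: 16.3
ee_pos: [596.2, -189.5, 200.0]
orientation: [1.946, 2.464, 0.001]
ft_force: [-0.4, -0.5, -0.0]
width: 60.2
```

Run:
```python
from h import *
for n in('scene','side'):
  im=get_image(n); c=proj(n,[*cell(-32,-32),40])[0].astype(int)
  cv2.imwrite(f'pics/{n}9.png',cv2.resize(im[c[1]-60:c[1]+60,c[0]-80:c[0]+80],None,fx=4,fy=4,interpolation=cv2.INTER_CUBIC))
  print(place_of(n,'red_bottle_mid')[:3],place_of(n,'beaker_mid'))
delta(471,318,195,.2345+np.pi/2)
delta(471,318,195,.2345)
```

```text
[{'location': [388.7, -254.4, 41.5], 'conf': 0.92}, {'location': [454.3, -236.2, 42.5], 'conf': 0.89}, {'location': [594.9, -189.9, 45.0], 'conf': 0.58}] [{'location': [471.1, 320.4, 29.5], 'conf': 0.91}]
[{'location': [389.1, -256.6, 43.3], 'conf': 0.97}, {'location': [595.1, -185.3, 43.3], 'conf': 0.66}, {'location': [457.8, -233.0, 44.7], 'conf': 0.56}] [{'location': [474.0, 317.9, 33.0], 'conf': 0.6}]
t 16.6 at [ 594.9 -189.1  195.8] psi 0.234 w 60.7 F [ 0.1 -1.  -0.1]
delta [ 0.522  -0.0029  0.0014] roll 1.57
t 16.6 at [ 594.9 -189.1  195.8] psi 0.234 w 60.7 F [ 0.1 -1.  -0.1]
delta [ 0.522  -0.0029  0.0014] roll -0.0
```

View pics/side9.png

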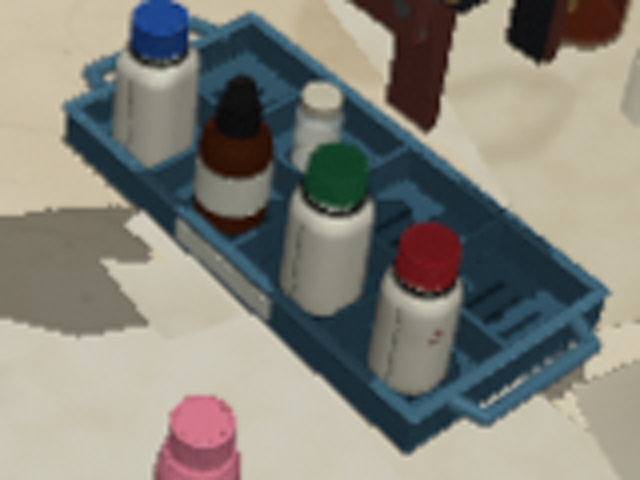

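Run:
```python
from h import *
for n,uvs in(('scene',((248,198),(281,195),(240,190),(150,180),(195,160))),('side',((294,180),(328,183)))):
  c=calibration(n);T=np.array(c['world_to_cam']);K=np.array(c['intrinsics'])
  for uv in uvs:
    d=T[:3,:3].T@np.linalg.inv(K)@[*uv,1]; o=-T[:3,:3].T@T[:3,3]
    print(n,uv,(o+d*(0-o[2])/d[2]).round())
t=-.551
for a in(-37,37):
  for b in(-89,89): print(a,b,(np.array([472,319])+a*np.array([-np.sin(t),np.cos(t)])+b*np.array([np.cos(t),np.sin(t)])).round())
im=get_image('side');cv2.imwrite('pics/sideb.png',cv2.resize(im[110:270,180:393],None,fx=3.5,fy=3.5,interpolation=cv2.INTER_CUBIC))
```

```text
scene (248, 198) [607. 358.   0.]
scene (281, 195) [688. 312.   0.]
scene (240, 190) [617. 409.   0.]
scene (150, 180) [453. 623.   0.]
scene (195, 160) [624. 651.   0.]
side (294, 180) [609. 354.   0.]
side (328, 183) [688. 306.   0.]
-37 -89 [377. 334.]
-37 89 [528. 241.]
37 -89 [416. 397.]
37 89 [567. 304.]
```

View pics/sideb.png

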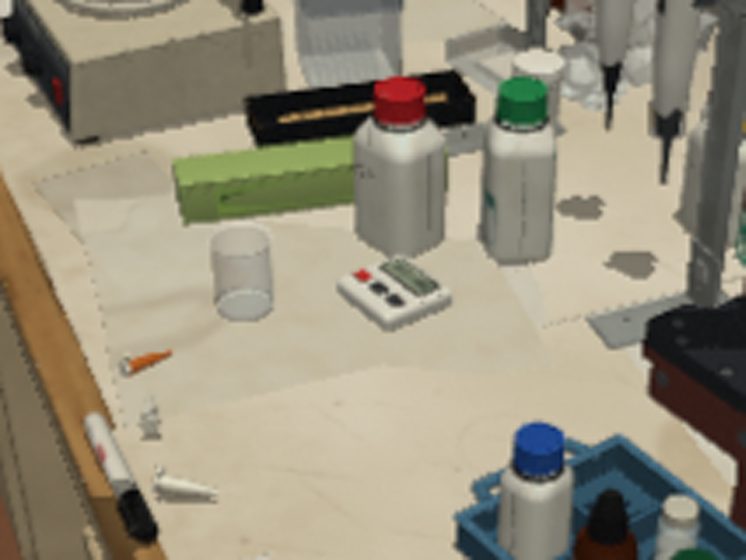

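Emit:
move_arm:
  deltas:
    - [60,0.03,0,0,0]
    - [60,0.07,0,0,0]
    - [60,0.11,0,0,0]
    - [60,0.15,0,0,0]
    - [60,0.19,0,0,0]

```text
t: 17.07
ee_pos: [550.1, -3.1, 195.3]
orientation: [-1.946, -2.463, 0.003]
ft_force: [0.6, -0.4, -0.1]
width: 67.2
```

Emit:
move_arm:
  deltas:
    - [50,0.04,-0.001,0,0.11]
    - [50,0.08,-0.001,0,0.22]
    - [50,0.12,-0.001,0,0.33]
    - [50,0.16,-0.002,0,0.44]
    - [50,0.2,-0.002,0,0.55]

```text
t: 17.48
ee_pos: [501.9, 190.1, 195.5]
orientation: [-2.546, -1.84, 0.005]
ft_force: [1.0, 0.1, -0.0]
width: 70.5
```

Run:
```python
from h import *
delta(471.5,319,160,-.551)
```

```text
t 17.48 at [501.9 190.1 195.5] psi -0.319 w 70.5 F [ 1.   0.1 -0. ]
delta [ 0.1129 -0.0693  0.0354] roll 0.232
```

Emit:
move_arm:
  deltas:
    - [45,0.033,-0.02,0,0.08]
    - [45,0.066,-0.04,0.01,0.16]
    - [45,0.095,-0.058,0.02,0.232]
    - [45,0.112,-0.069,0.035,0.232]
    - [45,0.112,-0.069,0.035,0.232]

```text
t: 17.9
ee_pos: [469.6, 318.8, 158.1]
orientation: [-2.735, -1.546, 0.009]
ft_force: [-0.5, -0.0, -1.0]
width: 72.1
```

Run:
```python
from h import *
get_image('wrist')
cv2.imwrite('pics/w10.png',get_image('wrist'))
print(place_of('wrist','beaker_mid'))
delta(471.5,319,43,-.551)
```

```text
[{'location': [468.6, 317.2, 28.7], 'conf': 0.65}]
t 18.05 at [472.1 315.8 161. ] psi -0.545 w 72.2 F [-0.3  0.3  0.1]
delta [ 0.0028 -0.002   0.118 ] roll 0.006
```

View pics/w10.png

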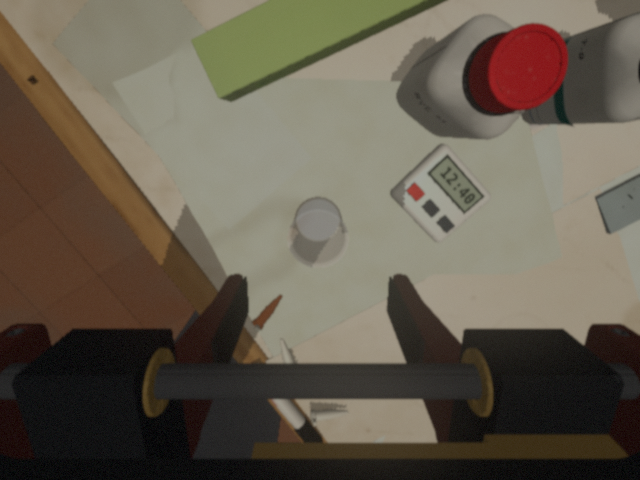

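Emit:
move_arm:
  deltas:
    - [45,0.002,-0.002,0.035,0.006]
    - [45,0.002,-0.002,0.07,0.006]
    - [45,0.002,-0.002,0.1,0.006]
    - [45,0.002,-0.002,0.117,0.006]
    - [45,0.002,-0.002,0.117,0.006]

```text
t: 18.47
ee_pos: [470.5, 316.4, 41.9]
orientation: [2.743, 1.53, -0.01]
ft_force: [-0.3, 0.4, 0.7]
width: 72.4
```

Run:
```python
from h import *
get_image('side')
im=get_image('side');cv2.imwrite('pics/sidec.png',cv2.resize(im[110:270,180:393],None,fx=3.5,fy=3.5,interpolation=cv2.INTER_CUBIC))
delta(471.5,319,43,-.551)
```

```text
t 18.57 at [472.5 318.2  45.2] psi -0.553 w 72.2 F [0.4 1.1 0.6]
delta [ 0.0002 -0.0013  0.0022] roll -0.002
```

View pics/sidec.png

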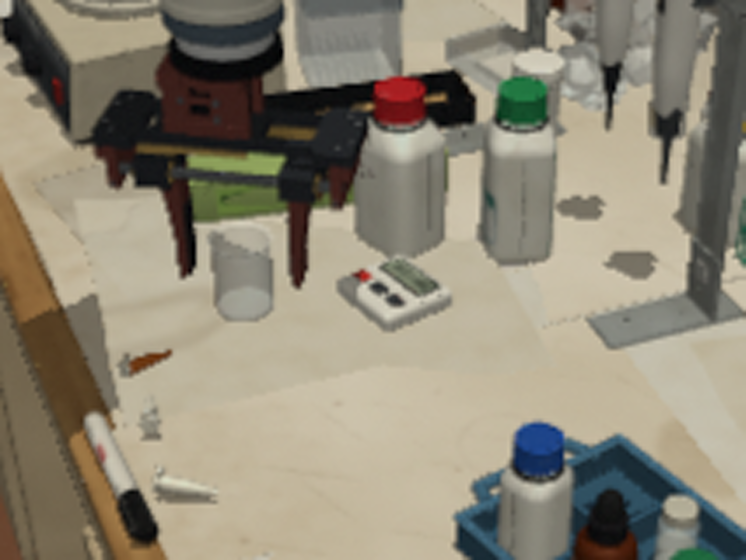

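The beaker is between the fingers, so I'll close the grip.

Emit:
move_arm:
  deltas:
    - [90,0,0,0.001,0]
    - [130,0,0,0.001,0]
    - [200,0,0,0.001,0]
    - [200,0,0,0.001,0]
    - [200,0,0,0.001,0]

```text
t: 18.98
ee_pos: [472.3, 319.6, 44.9]
orientation: [-2.742, -1.532, -0.002]
ft_force: [-0.4, 0.5, 4.8]
width: 44.5
```

Emit:
move_arm:
  deltas:
    - [200,0,0,0.001,0]
    - [200,0,0,0.001,0]

```text
t: 19.15
ee_pos: [472.5, 319.9, 44.8]
orientation: [-2.742, -1.533, -0.003]
ft_force: [-3.2, -0.2, 15.5]
width: 44.7
```

Emit:
move_arm:
  deltas:
    - [200,0,0,-0.02,0]
    - [200,0,0,-0.055,0]
    - [200,0,0,-0.09,0]
    - [200,0,0,-0.125,0]
    - [200,0,0,-0.14,0]

```text
t: 19.57
ee_pos: [473.5, 320.4, 187.6]
orientation: [-2.742, -1.533, -0.009]
ft_force: [1.1, 2.0, 0.5]
width: 44.6
```

Run:
```python
from h import *
get_image('side')
im=get_image('side');cv2.imwrite('pics/sided.png',cv2.resize(im[70:230,180:393],None,fx=3.5,fy=3.5,interpolation=cv2.INTER_CUBIC))
print(cell(32,-32))
delta(*cell(32,-32),185,-.551)
```

```text
[ 644.5595949  -112.78876614]
t 19.67 at [473.6 320.5 186.5] psi -0.551 w 44.7 F [-1.   0.8  0.5]
delta [-0.2795  0.3726  0.0009] roll -0.0
```

View pics/sided.png

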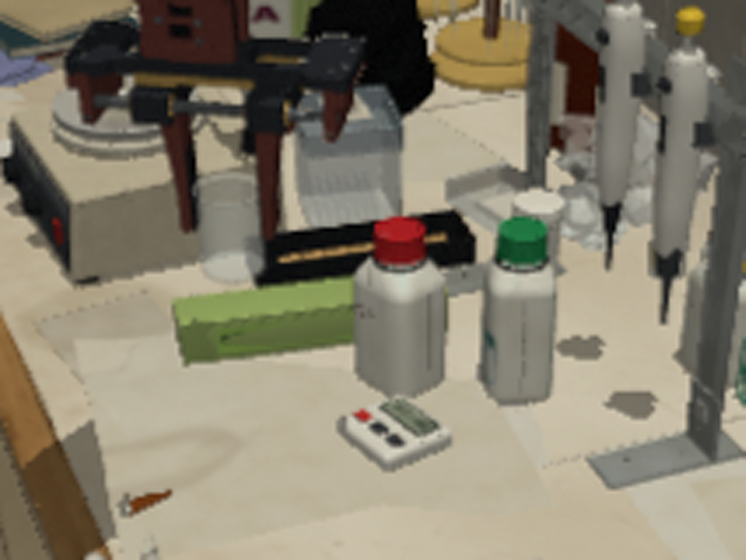

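Run:
```python
from h import *
for n,uvs in(('scene',((310,210),(325,213),(345,200))),):
  c=calibration(n);T=np.array(c['world_to_cam']);K=np.array(c['intrinsics'])
  for uv in uvs:
    d=T[:3,:3].T@np.linalg.inv(K)@[*uv,1]; o=-T[:3,:3].T@T[:3,3]
    print(n,uv,(o+d*(0-o[2])/d[2]).round())
delta(500,0,186,-.551)
```

```text
scene (310, 210) [696. 199.   0.]
scene (325, 213) [716. 162.   0.]
scene (345, 200) [807. 176.   0.]
t 19.67 at [473.6 320.5 186.5] psi -0.551 w 44.7 F [-1.   0.8  0.5]
delta [-0.2592  0.1904 -0.0005] roll -0.0
```

Emit:
move_arm:
  deltas:
    - [200,-0.02,0.014,0,0]
    - [200,-0.05,0.037,0,0]
    - [200,-0.083,0.061,0,0]
    - [200,-0.116,0.085,0,0]
    - [200,-0.149,0.109,0,0]

```text
t: 20.08
ee_pos: [485.4, 133.6, 181.4]
orientation: [-2.741, -1.534, 0.004]
ft_force: [1.9, -0.6, -0.0]
width: 44.8
```

Emit:
move_arm:
  deltas:
    - [200,-0.033,0.024,0,0]
    - [200,-0.066,0.048,0,0]
    - [200,-0.095,0.07,0,0]
    - [200,-0.11,0.082,0,0]
    - [200,-0.11,0.085,0,0]

```text
t: 20.5
ee_pos: [500.4, -6.0, 181.5]
orientation: [-2.745, -1.527, 0.004]
ft_force: [0.1, -0.0, -0.9]
width: 44.7
```

Run:
```python
from h import *
delta(*cell(32,-32),186,-.551)
```

```text
t 20.5 at [500.4  -6.  181.5] psi -0.555 w 44.7 F [ 0.1 -0.  -0.9]
delta [-0.0147  0.1787 -0.0048] roll -0.004
```

Emit:
move_arm:
  deltas:
    - [200,-0.003,0.035,0,0]
    - [200,-0.007,0.075,0,0]
    - [200,-0.01,0.115,0,0]
    - [200,-0.013,0.15,0,0]
    - [200,-0.015,0.178,0,0]

```text
t: 20.92
ee_pos: [646.8, -109.4, 181.4]
orientation: [-2.742, -1.532, 0.001]
ft_force: [0.5, -0.3, -0.4]
width: 44.9
```

Run:
```python
from h import *
get_image('side');get_image('side');get_image('side')
delta(*cell(32,-32),100,-.551)
```

```text
t 21.07 at [ 645.7 -108.8  181. ] psi -0.552 w 44.7 F [-0.7 -0.  -0.3]
delta [-0.0039  0.0013  0.081 ] roll -0.001
```

Emit:
move_arm:
  deltas:
    - [200,-0.004,0.001,0.03,0]
    - [200,-0.004,0.001,0.06,0]
    - [200,-0.004,0.001,0.08,0]
    - [200,-0.004,0.001,0.09,0]
    - [200,-0.004,0.001,0.09,0]

```text
t: 21.48
ee_pos: [641.0, -111.2, 89.9]
orientation: [-2.738, -1.532, 0.007]
ft_force: [-0.6, 1.3, 0.1]
width: 44.4
```

Run:
```python
from h import *
for n in('scene','side'):
  im=get_image(n); c=proj(n,[*cell(32,-32),40])[0].astype(int)
  cv2.imwrite(f'pics/{n}11.png',cv2.resize(im[c[1]-60:c[1]+60,c[0]-80:c[0]+80],None,fx=4,fy=4,interpolation=cv2.INTER_CUBIC))
  print(place_of(n,'beaker_mid')[:3])
delta(*cell(32,-32),60,-.551)
```

```text
[{'location': [643.0, -112.4, 74.0], 'conf': 0.74}]
[{'location': [641.2, -112.4, 80.0], 'conf': 0.56}]
t 21.68 at [ 644.8 -112.6   94.5] psi -0.551 w 44.2 F [ 1.1  0.5 -0.6]
delta [-0.0003 -0.0002  0.0345] roll -0.0
```

View pics/side11.png

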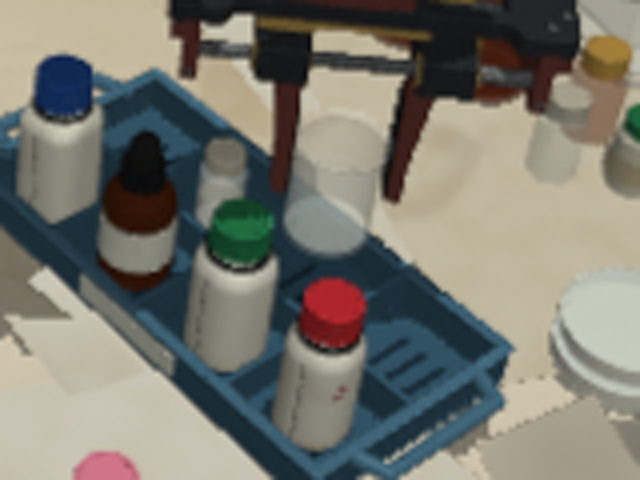

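View pics/scene11.png

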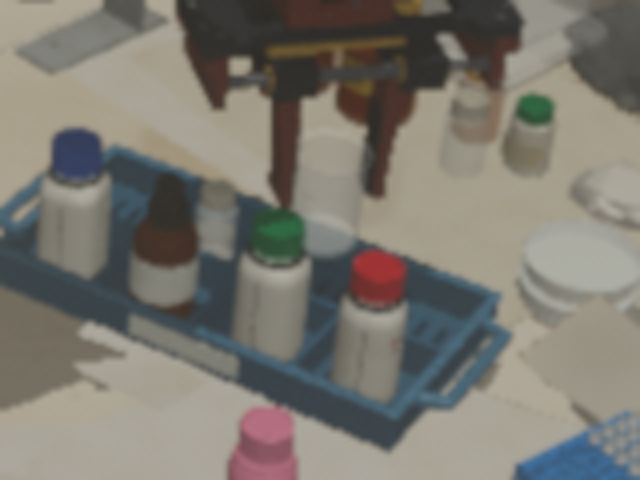

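Emit:
move_arm:
  deltas:
    - [200,0,0,0.01,0]
    - [200,0,0,0.02,0]
    - [200,0,0,0.03,0]
    - [200,0,0,0.034,0]
    - [200,0,0,0.034,0]

```text
t: 22.1
ee_pos: [642.7, -112.8, 57.1]
orientation: [-2.741, -1.531, 0.004]
ft_force: [-0.2, 0.7, -0.9]
width: 45.1
```

Run:
```python
from h import *
get_image('side');get_image('side')
delta(*cell(32,-32),49.5,-.551)
```

```text
t 22.2 at [ 643.7 -113.    58.5] psi -0.552 w 44.9 F [ 0.1 -0.1 -0.7]
delta [0.0006 0.0006 0.009 ] roll -0.001
```

Emit:
move_arm:
  deltas:
    - [200,0.001,0.001,0.004,0]
    - [200,0.001,0.001,0.007,0]
    - [200,0.001,0.001,0.009,0]
    - [200,0.001,0.001,0.009,0]
    - [200,0.001,0.001,0.009,0]

```text
t: 22.62
ee_pos: [645.2, -112.6, 49.9]
orientation: [-2.742, -1.532, 0.0]
ft_force: [-0.0, -0.6, -0.3]
width: 44.7
```

Emit:
move_arm:
  deltas:
    - [170,0,0,0,0]
    - [140,0,0,0,0]
    - [110,0,0,0,0]
    - [75,0,0,0,0]
    - [75,0,0,0,0]

```text
t: 23.03
ee_pos: [645.4, -112.7, 50.1]
orientation: [2.742, 1.532, 0.0]
ft_force: [-0.4, -0.2, 1.1]
width: 59.4
```

Emit:
move_arm:
  deltas:
    - [75,0,0,0,0]
    - [75,0,0,-0.01,0]
    - [75,0,0,-0.04,0]
    - [75,0,0,-0.08,0]
    - [75,0,0,-0.12,0]

```text
t: 23.45
ee_pos: [644.4, -112.5, 171.0]
orientation: [-2.741, -1.532, 0.003]
ft_force: [1.0, -0.1, 0.3]
width: 61.8
```

Run:
```python
from h import *
want=dict(blue_bottle_mid=(-32,96),green_bottle_mid=(-32,-32),red_bottle_mid=(-32,-96),beaker_mid=(32,-32),iodine_mid=(-32,32),vial_mid=(32,32))
get_obs()
for n in('scene','side'):
  im=get_image(n); c=proj(n,[*cell(0,-10),40])[0].astype(int)
  cv2.imwrite(f'pics/{n}12.png',cv2.resize(im[c[1]-60:c[1]+60,c[0]-80:c[0]+80],None,fx=4,fy=4,interpolation=cv2.INTER_CUBIC))
  for k,w in want.items():
    for d in place_of(n,k):
      l=np.array(d['location']); q=R(CAR[2]).T@(l[:2]-CAR[:2])-w
      if abs(q).max()<40: print(n,k,'offset in cell',q.round(1),'z',round(l[2],1),round(d['conf'],2))
print(get_obs()['t'],get_obs()['ee_pos'],get_obs()['ft_force'])
```

```text
scene blue_bottle_mid offset in cell [-4.3  3.3] z 50.2 0.58
scene green_bottle_mid offset in cell [1.7 0.1] z 48.6 0.89
scene red_bottle_mid offset in cell [-1.9  2.9] z 45.1 0.69
scene beaker_mid offset in cell [1.2 2.2] z 34.1 0.57
scene iodine_mid offset in cell [2.8 3.6] z 54.8 0.96
scene vial_mid offset in cell [-4.6  5.8] z 29.1 0.49
side blue_bottle_mid offset in cell [-1.6  6.1] z 52.3 0.9
side green_bottle_mid offset in cell [-0.2  1.1] z 49.6 0.76
side red_bottle_mid offset in cell [-0.4  2.5] z 42.9 0.61
side iodine_mid offset in cell [3.5 6.3] z 46.3 0.67
24.15 [ 645.09419499 -112.61481468  169.34043687] [-0.17916458 -0.82584427 -0.31745125]
```

View pics/side12.png

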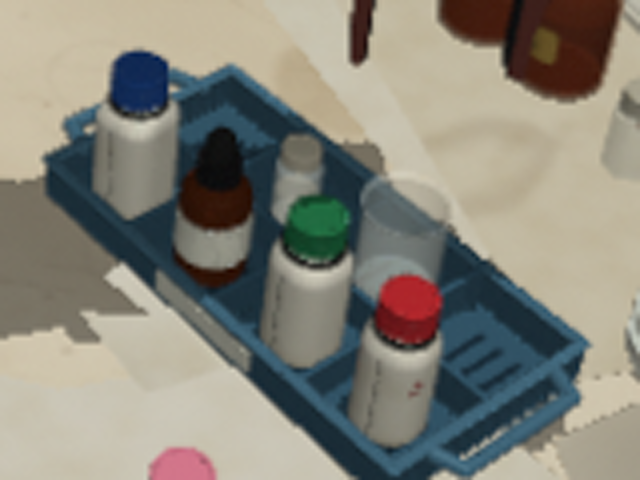

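View pics/scene12.png

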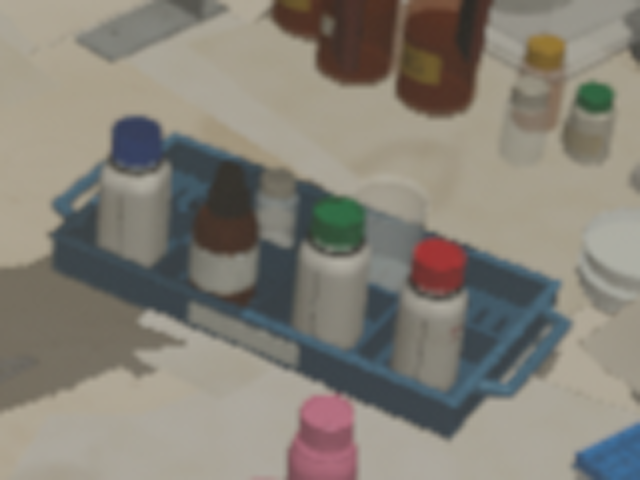

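All four are in their compartments and upright, and the gripper is clear at z 169 mm. I'm handing in the job.

```bash
python3 -c "
from workcell import *
print(close_job())"
```

```text
the job is handed in; nothing more can be done
None
```

The carrier is set up for the Gram stain, and I handed the job in at about 24 s of the 99 s allowed. The front row reads blue, iodine, green, red from left to right. The beaker stands in the back row directly behind the green-capped bottle.

- **Position:** in the last pictures all four placed things looked upright. They measured within about 6 mm of their compartment centres, against 16 mm allowed. Their heights matched standing on the compartment floor, allowing for the networks' error of about 4 mm.
- **Iodine and vial:** the iodine never appeared more than about 4 mm from its first estimate, which is within the measuring error. The vial was last measured with the scene camera, where the side camera no longer found it. It showed no movement beyond the measuring error.
- **Forces and decoys:** the highest wrist force I read was about 18 N, when the blue bottle touched its floor (limit 120 N). I did not touch the pink decoys. The gripper was open and clear of everything when I handed in.
- **Checks that disagreed:**
  - The side camera did not find the beaker or the vial in the final check, so their final measured positions come from the scene camera alone. Both are visible and upright in the two pictures.
  - The two cameras put the iodine's height at 55 and 46 mm, on either side of the 49 mm expected, and the pictures show it standing normally.

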